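# Sweep the loose parts off the test fixture into the bin

## Robot

A 6-joint arm with a two-finger parallel gripper is mounted at the origin on the work surface. World frame = base frame: x ahead of the robot, y to its left, z up, the work surface at z = 0. Lengths are in mm, angles in rad, forces in N, time in s.
With the tool pointing down it reaches from about 350 to 775 mm from the base axis. Payload 7.3 kg.
Tool frame: the origin (TCP) lies midway between the tips of the shut fingers; the grasp point (between the pads) lies 19 mm behind it (bot.tcp_to_grasp is the distance from the TCP to the grasp point, in mm); z points along the fingers, y is the line along which they close (so a half turn about z gives the same grasp; the last joint's range is limited). The gripper opens to 92 mm and grips with 3 to 60 N. Pads are 19 mm wide; open, the fingers measure 130 mm over their backs; the gripper's body (75 mm by 190 mm) begins 47 mm behind the grasp point.
Start: joints at [-1.253, 0.342, 1.524, -0, 1.275, -0.146], TCP at [234.883, -469.548, 226.741] pointing down, gripper open.
Joint ranges: [-2.53, 2.53], [-0.77, 2.02], [0.04, 2.7], [-1, 4.14], [0.28, 2.66], [-3.11, 3.11]. Speed limits (rad/s): [2.57, 2.57, 3.14, 3.14, 3.14, 3.14].

## Interface

Orientations are given as [roll, pitch, yaw] about the fixed x, y, z axes, in that order (R = Rz(yaw) Ry(pitch) Rx(roll)).
In Python, from plant import bot, viewer gives the robot as it stands. The module is installed in compiled form; this text tells all that it offers.
- The arm moves only by the shell command python3 -m handwheel 'ROWS'. ROWS is text: rows parted by semicolons, each of 7 numbers parted by spaces: the shift along the tool's x, y, z scaled (see below), then the turn, a rotation vector about the tool's x, y, z scaled (see below), then the opening, from -1 (shut) to 1 (fully open), so that 0 is half open. In form: tx ty tz rx ry rz gripper; .... A call has 1 to 8 rows; each row is the pose to reach, as a shift and turn from the pose commanded when the call began, along the tool's axes at that moment, turning the shorter way round; what a row does not reach only later rows make up. The controller multiplies each number of a shift by 10 cm and each number of a turn by pi rad. A row lasts 1/12 s, in which the tool goes at most 41.7 mm and 7.16 degrees, less where a joint would pass 70% of its speed; a pose out of reach is approached as far as the arm can. A call with a number of a shift or a turn outside -1 to 1 is refused whole. A call with a gripper value outside its range is refused whole. The fingers move at their own pace and stop on an object; the grip force is fixed at half the most. Time passes only in rows, so rows that repeat a pose let the fingers close. It gives the time, the measured TCP pose, the force, the opening and the grip force at its end, in the units of the state.
- bot.get_obs(): the state, without advancing time (a new reading comes with each control period).
- viewer.capture(name): name is "side" or "top"; returns a dict with "frame" (420x560x3 uint8, red, green, blue), "fov_y" (degrees; the focal length in pixels is half the picture's height over the tangent of half this angle, whatever the lens; pixels are square), "cx", "cy" (the principal point, pixels), "dist_coeffs" ([k1, k2, p1, p2, k3] as OpenCV has them; the pictures are not rectified), "T" (4x4, takes a point from camera to world coordinates). Camera axes: x right, y down, z forward; pixel columns grow to the right and rows downward; lengths in mm; the calibration is good to about 2 mm. A picture is of the moment at which its call begins. There is no depth.
- bot.close_job(): hands the job in; it is judged then, once.
Trained networks look in a picture, given as the dict that the camera call returned (one of the last four; its "shot" number tells which), for a name from the list of things; names that differ only in an ending like _2 or _b are one class to them, and where a whole thing is asked for, a point or a joint stands for the part that bears it (a point fixed in the world has none). Each returns a list of dicts, best first, with "score" (0 to 1); they miss things now and then, are a little off and sometimes report something else, mostly with a low value. They report only what shows in the picture. A call takes as long as a camera call.
- viewer.recognise(target, picture): "centre" ([column, row] in pixels, amid what is visible of it).
- viewer.cut_out(target, picture): "pixels" (420x560 bool, what is visible of it) and "centre" ([column, row] in pixels, amid what is visible of it).
The state is a dict: "time": time; "joint_positions": joint angles; "dq": joint speeds; "tau": joint torques, N m; "tool_pos": TCP position; "tcp_rot": TCP orientation; "contact_force": force on the tool from outside, world axes, zero at the start; "moment": the same for the moment, N m; "grip_width": finger opening in mm; "finger_force": force on a finger pad.
Only numpy, scipy, OpenCV 4.12 (cv2) and the standard library are available. Lean on these libraries where they do the work, as an engineer would, in place of code of your own. Each camera call takes 0.05 s, during which the arm holds its last target. There are 200 camera calls.

## Task

Clear the test fixture: with the fingertips, sweep the three loose low parts (heat sink, terminal block and inductor) along the black plate and off its open end into the open bin there, without lifting them. Leave the brass post, the clamp block and the steel weight standing where they are on the plate.

Things in the scene. Friction and masses are not known exactly. Their poses are not given: they have to be found in the camera images.
- plate: Fixture plate, fixed: black plastic, 240 mm (its x) by 320 mm (its y), flat upper face 60 mm above the bench (10 mm thick, on pillars with orange feet). Origin: on the bench under the plate's centre; z up. An aluminium rail 12 mm wide and 10 mm high runs along each long edge (x = -120 to -108 mm and 108 to 120 mm of the plate); the two short ends (y = -160 and +160 mm) are open, without a lip. One short end overlooks the open bin, the other the closed case.
- bin: Open grey plastic bin, fixed, 220 mm (its x) by 140 mm (its y), 45 mm high, walls 4 mm, at one short end of the plate (either one), its axes parallel to the plate's. Its near wall stands 15 mm under the plate's end, so that a part pushed squarely off that end drops into it; about 120 mm of its length lies open beyond the end. Origin: centre of its underside.
- case: Closed grey instrument case with black vent slots, fixed, 220 by 140 mm, 45 mm high, at the plate's other short end in the same way. Not part of the job. Origin: centre of its underside.
- heatsink_mid (a point): Finned aluminium heat sink, 30 by 30 mm, 12 mm high, 24 to 42 g. Loose on the fixture plate at the start. Point: its centre, half-way up. Attitude as lying flat: z up, fins along y.
- terminal_mid (a point): White terminal block with three screws, 36 mm (its x) by 22 mm (its y), 14 mm high, 20 to 35 g. Loose on the fixture plate at the start. Point: its centre, half-way up. Attitude as lying flat: z up, x along its length.
- inductor_mid (a point): Grey power inductor, 26 by 26 mm with rounded edges and a copper dot on top, 14 mm high, 24 to 42 g. Loose on the fixture plate at the start. Point: its centre, half-way up. Attitude as lying flat: z up, x and y square to its sides.
- post: Brass probe post, 26 mm across its foot, 44 mm high, stands upright, loose, on the middle line of the fixture plate and must stay there. Origin: centre of its underside. 
- clamp: Aluminium clamp block 24 by 30 mm, 42 mm high with its dark screw, stands upright, loose, on the middle line of the fixture plate and must stay there. Origin: centre of its underside. 
- weight: Steel knobbed weight, 26 mm across, 38 mm high, stands upright, loose, on the middle line of the fixture plate and must stay there. Origin: centre of its underside. 

How it is judged (in metres and radians):
At the end, for the whole second after the job is handed in: The centres of all three parts are within the open bin's walls and less than 40 mm above the bench, the parts are at rest (under 0.03 m/s), and the post, clamp block and weight stand upright (within 0.3 rad) within 15 mm of where they started (x of heatsink_mid in the frame of bin between -0.106 and 0.106 m and y of heatsink_mid in the frame of bin between -0.066 and 0.066 m and height (world z) of each of heatsink_mid, terminal_mid, inductor_mid below 0.04 m and x of terminal_mid in the frame of bin between -0.106 and 0.106 m and y of terminal_mid in the frame of bin between -0.066 and 0.066 m and x of inductor_mid in the frame of bin between -0.106 and 0.106 m and y of inductor_mid in the frame of bin between -0.066 and 0.066 m and linear speed of each of heatsink, terminal, inductor below 0.03 m/s and distance of each of post, clamp, weight from where it was at the start of the episode below 0.015 m and angle between each of post, clamp, weight's own z axis and vertical below 0.3 rad); the robot touches nothing.
It fails at once if a part is lifted (its centre more than 20 mm above the plate's face) (height (world z) of any of heatsink_mid, terminal_mid, inductor_mid above 0.08 m).
It fails at once if a part falls off the plate beside the bin ((height (world z) of heatsink_mid below 0.045 m and (x of heatsink_mid in the frame of bin above 0.112 m or x of heatsink_mid in the frame of bin below -0.112 m or y of heatsink_mid in the frame of bin above 0.072 m or y of heatsink_mid in the frame of bin below -0.072 m)) or (height (world z) of terminal_mid below 0.045 m and (x of terminal_mid in the frame of bin above 0.112 m or x of terminal_mid in the frame of bin below -0.112 m or y of terminal_mid in the frame of bin above 0.072 m or y of terminal_mid in the frame of bin below -0.072 m)) or (height (world z) of inductor_mid below 0.045 m and (x of inductor_mid in the frame of bin above 0.112 m or x of inductor_mid in the frame of bin below -0.112 m or y of inductor_mid in the frame of bin above 0.072 m or y of inductor_mid in the frame of bin below -0.072 m))).
It fails at once if the post, clamp block or weight is shifted by more than 15 mm, lifted or tipped (distance of any of post, clamp, weight from where it was at the start of the episode above 0.015 m or angle between any of post, clamp, weight's own z axis and vertical above 0.3 rad).
It also fails if it takes over 56 s, if anything falls off the work surface, if the arm or the gripper's body presses on something with over 40 N, if the wrist force passes 120 N, or if a joint passes its speed limit or range.

## Working session

There is one attempt and no reset: what is moved stays moved. The work goes in short steps, Python scripts to look and compute and a shell command to move; the robot and the scene stay as the last step left them, time stands still between calls to the robot, and variables do not carry over. Pictures are saved under pics/ and viewed, at most 10 in all, crops included, and the job is handed in when it is done.

```bash
mkdir -p pics
cat > h.py <<'E'
import numpy as np, cv2
from plant import bot, viewer
def K(p):
    f=210/np.tan(np.radians(p["fov_y"])/2); return np.array([[f,0,p["cx"]],[0,f,p["cy"]],[0,0,1.]])
def ray(p,uv,z):
    n=cv2.undistortPoints(np.array([[uv]],float),K(p),np.array(p["dist_coeffs"],float))[0,0]
    T=np.array(p["T"]); d=T[:3,:3]@np.array([n[0],n[1],1]); o=T[:3,3]
    return o+d*(z-o[2])/d[2]
def proj(p,X):
    Ti=np.linalg.inv(np.array(p["T"]))
    return cv2.projectPoints(np.array(X,float).reshape(-1,3),cv2.Rodrigues(Ti[:3,:3])[0],Ti[:3,3],K(p),np.array(p["dist_coeffs"],float))[0][:,0]
def save(p,n): cv2.imwrite("pics/"+n+".png",p["frame"][:,:,::-1])
H=dict(heatsink_mid=66,terminal_mid=67,inductor_mid=67,post=82,clamp=81,weight=79,plate=60,bin=20,case=45)
E
python3 - <<'E'
from h import *
o=bot.get_obs(); print(o["time"],o["tool_pos"],o["tcp_rot"],o["contact_force"])
for c in("top","side"):
    p=viewer.capture(c); save(p,c+"0"); print(c,np.round(p["T"],2).tolist())
    for n,z in H.items():
        for d in viewer.recognise(n,p)[:2]: print(n,round(d["score"],2),np.round(d["centre"]),np.round(ray(p,d["centre"],z)))
E
```

```text
0.0 [ 234.75008459 -469.14759785  226.04758431] [-3.14008621e+00 -2.22341478e-04  4.63823229e-01] [-0.00540655 -0.82558545  0.79952068]
top [[0.03, -1.0, 0.07, 506.24], [-1.0, -0.03, -0.02, 30.65], [0.02, -0.07, -1.0, 902.88], [0.0, 0.0, 0.0, 1.0]]
heatsink_mid 0.78 [236. 259.] [472. 104.  66.]
terminal_mid 0.49 [312. 256.] [483. -54.  67.]
inductor_mid 0.45 [250. 194.] [608.  79.  67.]
post 0.43 [223. 229.] [533. 131.  82.]
clamp 0.67 [254. 228.] [537.  68.  81.]
weight 0.44 [236. 259.] [473. 101.  79.]
plate 0.85 [264. 227.] [541.  48.  60.]
bin 0.88 [365. 220.] [ 564. -175.   20.]
case 0.67 [159. 236.] [517. 272.  45.]
side [[-0.94, -0.26, 0.21, 424.07], [-0.33, 0.71, -0.62, 403.94], [0.01, -0.65, -0.76, 566.78], [0.0, 0.0, 0.0, 1.0]]
heatsink_mid 0.66 [313. 278.] [474. 101.  66.]
terminal_mid 0.63 [335. 202.] [479. -53.  67.]
inductor_mid 0.69 [236. 243.] [603.  81.  67.]
inductor_mid 0.59 [334. 201.] [481. -54.  67.]
post 0.75 [268. 280.] [530. 135.  82.]
post 0.5 [334. 202.] [480. -40.  82.]
clamp 0.69 [282. 243.] [533.  67.  81.]
weight 0.83 [292. 191.] [553. -42.  79.]
weight 0.46 [237. 240.] [600.  84.  79.]
plate 0.65 [279. 265.] [528.  93.  60.]
bin 0.57 [307. 154.] [ 571. -207.   20.]
case 0.63 [240. 381.] [520. 266.  45.]
```

View pics/top0.png

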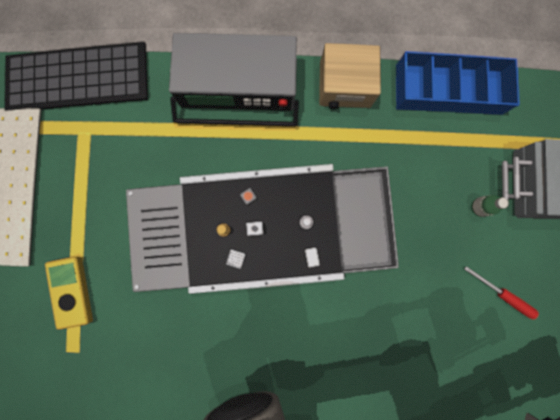

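View pics/side0.png

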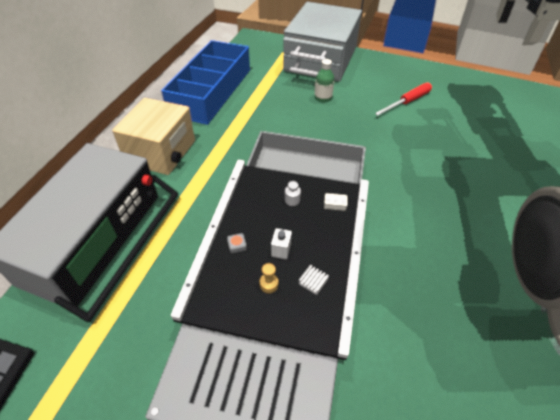

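The top view shows the bin at the right end (365,220), towards world −y. The heat sink is at (236,259), the terminal at (312,257) and the inductor at (248,196). The post (223,229), clamp (255,228) and weight (306,222) stand on the middle line. Both cameras agree to within about 6 mm. In the top view the weight was not recognised: that hit was the heat sink.

Next I work out the plate's frame and the part positions in it.

```bash
cat >> h.py <<'E'
def plateframe(p,z=70):
    c=np.array([ray(p,q,z)[:2] for q in [(181,180),(333,167),(343,277),(188,290)]])
    return c
E
python3 - <<'E'
from h import *
p=viewer.capture("top"); s=viewer.capture("side")
c=plateframe(p); print(np.round(c), [round(float(np.linalg.norm(c[i]-c[(i+1)%4]))) for i in range(4)])
C=c.mean(0); e=(c[1]-c[0]+c[2]-c[3]); e/=np.linalg.norm(e); n=np.array([-e[1],e[0]]); print("C",C,"sweep dir",e,"n",n,"yaw",np.arctan2(-e[1],-e[0]))
for n_ in("plate","bin"):
    m=viewer.cut_out(n_,p)[0]["pixels"].astype(np.uint8)
    q=cv2.boxPoints(cv2.minAreaRect(cv2.findNonZero(m))); w=np.array([ray(p,u,60 if n_=="plate" else 45)[:2] for u in q]); print(n_,np.round(q).tolist(),np.round(w).tolist(),w.mean(0))
    print(np.round((w-C)@np.array([e,n]).T).tolist())
for k,im in(("top",p),("side",s)):
  for n_,z in list(H.items())[:6]:
    for d in viewer.cut_out(n_,im)[:2]:
        w=ray(im,d["centre"],z)[:2]; print(k,n_,round(d["score"],2),np.round(w),"along,lat",np.round([(w-C)@e,(w-C)@n]), d["pixels"].sum())
E
```

```text
[[ 633.  223.]
 [ 670.  -94.]
 [ 442. -119.]
 [ 407.  200.]] [319, 230, 320, 228]
C [538.01323613  52.67726142] sweep dir [ 0.1125347 -0.9936478] n [0.9936478 0.1125347] yaw 1.6835699116581446
plate [[177.0, 177.0], [332.0, 162.0], [343.0, 279.0], [188.0, 294.0]] [[641.0, 234.0], [682.0, -92.0], [437.0, -121.0], [397.0, 200.0]] [539.17321314  55.51611339]
[[-169.0, 122.0], [160.0, 127.0], [161.0, -120.0], [-163.0, -123.0]]
bin [[332.0, 171.0], [389.0, 166.0], [398.0, 267.0], [341.0, 272.0]] [[666.0, -96.0], [681.0, -221.0], [463.0, -242.0], [449.0, -120.0]] [ 564.69620117 -169.84851892]
[[163.0, 110.0], [288.0, 112.0], [285.0, -108.0], [161.0, -108.0]]
top heatsink_mid 0.78 [472. 103.] along,lat [-58. -60.] 212
top heatsink_mid 0.45 [544.  68.] along,lat [-14.   8.] 170
top terminal_mid 0.77 [476. -58.] along,lat [103. -74.] 188
top inductor_mid 0.51 [606.  80.] along,lat [-19.  70.] 154
top clamp 0.64 [543.  67.] along,lat [-14.   6.] 192
side heatsink_mid 0.63 [470.  97.] along,lat [-52. -62.] 453
side heatsink_mid 0.15 [ 556. -149.] along,lat [203.  -5.] 4039
side terminal_mid 0.72 [480. -58.] along,lat [104. -70.] 317
side inductor_mid 0.54 [606.  79.] along,lat [-18.  71.] 279
side post 0.91 [532. 137.] along,lat [-84.   3.] 413
side clamp 0.85 [533.  68.] along,lat [-16.  -4.] 465
side weight 0.78 [554. -40.] along,lat [94.  6.] 294
side weight 0.65 [536.  64.] along,lat [-12.  -1.] 467
```

```bash
cat > go.py <<'E'
import sys
from h import *
from scipy.spatial.transform import Rotation as R
C=np.array([538.,53.]);e=np.array([.1125,-.9936]);n=np.array([.9936,.1125])
o=bot.get_obs(); P=np.array(o["tool_pos"]); Q=R.from_euler("xyz",o["tcp_rot"])
d=P[:2]-C; print("t",round(o["time"],2),"a,l,z",np.round([d@e,d@n,P[2]],1),"rot",np.round(o["tcp_rot"],3),"F",np.round(o["contact_force"],1),"w",o["grip_width"])
if len(sys.argv)>3:
    a,l,z=map(float,sys.argv[1:4]); X=np.array([*(C+a*e+l*n),z])
    D=Q.inv().as_matrix()@(X-P); G=R.from_euler("xyz",[np.pi,0,1.684])
    print("shift",np.round(D/100,3),"turn",np.round((Q.inv()*G).as_rotvec()/np.pi,3))
E
python3 -m handwheel '0.3 -0.2 0 0 0 -0.05 -1; 0.6 -0.4 0 0 0 -0.1 -1; 0.9 -0.6 0 0 0 -0.15 -1; 1 -0.7 0 0 0 -0.2 -1; 1 -0.7 0 0 0 -0.25 -1; 1 -0.7 0 0 0 -0.3 -1; 1 -0.7 0 0 0 -0.34 -1; 1 -0.7 0 0 0 -0.388 -1'; python3 go.py 66 -70 120
```

```text
time: 2.47
tool_pos: [293.2, -362.1, 226.9]
tcp_rot: [3.141, 0.0, 1.47]
contact_force: [-0.7, 0.4, 0.6]
grip_width: 43.1
finger_force: 0.0
t 2.47 a,l,z [ 384.9 -290.   226.9] rot [3.141 0.    1.47 ] F [-0.7  0.4  0.6] w 43.0997959204009
shift [3.582 1.476 1.068] turn [ 0.     0.    -0.068]
```

```bash
python3 -m handwheel '0.3 0.12 0 0 0 -0.035 -1; 0.6 0.24 0 0 0 -0.068 -1; 0.9 0.36 0 0 0 -0.068 -1; 1 0.41 0 0 0 -0.068 -1;1 0.41 0 0 0 -0.068 -1'; python3 go.py 66 -70 120
```

```text
time: 2.88
tool_pos: [345.4, -265.1, 226.9]
tcp_rot: [3.141, -0.0, 1.681]
contact_force: [-0.0, 0.5, -0.1]
grip_width: 9.4
finger_force: 0.0
t 2.88 a,l,z [ 294.4 -227.2  226.9] rot [ 3.141 -0.     1.681] F [-0.   0.5 -0.1] w 9.429341717809114
shift [2.289 1.564 1.071] turn [ 0.    -0.    -0.001]
```

```bash
python3 -m handwheel '0.3 0.2 0 0 0 -0.001 -1; 0.6 0.4 0 0 0 -0.001 -1; 0.9 0.6 0 0 0 -0.001 -1; 1 0.7 0 0 0 -0.001 -1; 1 0.7 0 0 0 -0.001 -1'; python3 -m handwheel '0.3 0.2 0 0 0 0 -1; 0.6 0.4 0 0 0 0 -1; 0.9 0.6 0.2 0 0 0 -1; 1 0.86 0.6 0 0 0 -1; 1 0.86 0.6 0 0 0 -1'; python3 go.py 66 -70 64
```

```text
time: 3.3
tool_pos: [404.6, -158.9, 226.9]
tcp_rot: [3.141, 0.0, 1.684]
contact_force: [0.0, 1.2, -0.2]
grip_width: 0.5
finger_force: 0.0
time: 3.72
tool_pos: [478.0, -50.4, 162.5]
tcp_rot: [-3.137, -0.002, 1.682]
contact_force: [-1.4, 0.2, 0.2]
grip_width: 0.5
finger_force: 0.0
t 3.72 a,l,z [ 96.  -71.2 162.5] rot [-3.137e+00 -2.000e-03  1.682e+00] F [-1.4  0.2  0.2] w 0.5411654738944207
shift [0.299 0.016 0.986] turn [-0.001 -0.001 -0.   ]
```

```bash
python3 -m handwheel '0.3 0.01 0 0 0 0 -1; 0.3 0.01 0.3 0 0 0 -1; 0.3 0.01 0.55 0 0 0 -1; 0.3 0.01 0.68 0 0 0 -1; 0.3 0.01 0.68 0 0 0 -1'; python3 go.py 66 -70 65
python3 - <<'E'
from h import *
s=viewer.capture("side"); cv2.imwrite("pics/s1.png",cv2.resize(s["frame"][110:360,170:420,::-1],(600,600),interpolation=3))
E
```

```text
time: 4.13
tool_pos: [473.8, -22.8, 96.4]
tcp_rot: [-3.136, -0.001, 1.68]
contact_force: [-0.8, 0.8, -0.5]
grip_width: 0.5
finger_force: 0.0
t 4.13 a,l,z [ 68.1 -72.3  96.4] rot [-3.136e+00 -1.000e-03  1.680e+00] F [-0.8  0.8 -0.5] w 0.4996483570042607
shift [0.021 0.025 0.314] turn [-0.002 -0.    -0.001]
```

View pics/s1.png

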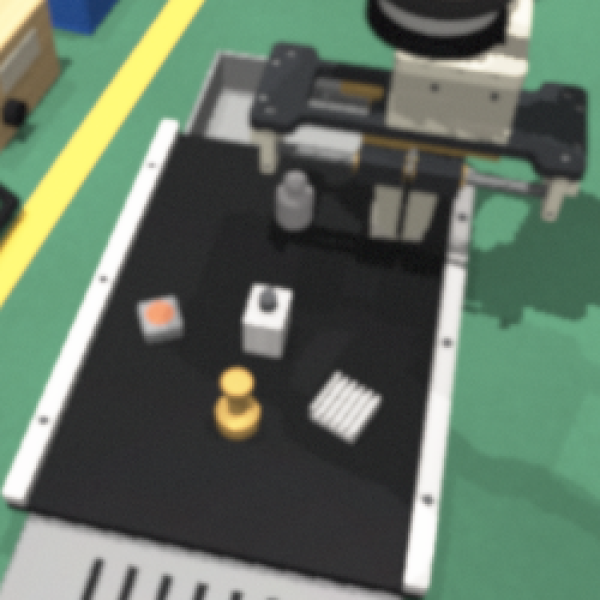

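The shut fingers are behind the terminal, over the right-hand lane at crop (400,210). The weight at (295,200) and the other parts have not moved. I descend and sweep.

```bash
python3 -m handwheel '0.02 0.02 0.1 -0.002 0 0 -1; 0.02 0.02 0.2 -0.002 0 0 -1; 0.02 0.02 0.31 -0.002 0 0 -1; 0.02 0.02 0.31 -0.002 0 0 -1'; python3 go.py 170 -70 65
```

```text
time: 4.52
tool_pos: [477.3, -20.4, 67.7]
tcp_rot: [3.136, 0.0, 1.68]
contact_force: [-0.4, -0.1, -0.9]
grip_width: 0.4
finger_force: 0.0
t 4.52 a,l,z [ 66.1 -68.6  67.7] rot [3.136 0.    1.68 ] F [-0.4 -0.1 -0.9] w 0.3588856937696711
shift [-1.039 -0.01   0.027] turn [ 0.002  0.    -0.001]
```

```bash
python3 -m handwheel '-0.05 -0.01 0.01 0 0 0 -1; -0.12 -0.02 0.01 0 0 0 -1; -0.2 -0.02 0.01 0 0 0 -1; -0.29 -0.02 0.01 0 0 0 -1; -0.38 -0.02 0.01 0 0 0 -1; -0.47 -0.02 0.01 0 0 0 -1;-0.56 -0.02 0.01 0 0 0 -1;-0.65 -0.02 0.01 0 0 0 -1';python3 go.py 165 -70 65;  python3 -m handwheel '-0.09 0 0 0 0 0 -1; -0.18 0 0 0 0 0 -1; -0.27 0 0 0 0 0 -1; -0.36 0 0 0 0 0 -1; -0.4 0 0 0 0 0 -1; -0.4 0 0 0 0 0 -1'; python3 go.py -95 -61 65
python3 - <<'E'
from h import *
s=viewer.capture("side"); cv2.imwrite("pics/s2.png",cv2.resize(s["frame"][110:360,170:420,::-1],(600,600),interpolation=3))
E
```

```text
time: 5.18
tool_pos: [482.7, -85.3, 66.8]
tcp_rot: [3.135, 0.0, 1.68]
contact_force: [0.5, -0.2, 0.5]
grip_width: 0.7
finger_force: 0.1
t 5.18 a,l,z [131.2 -70.5  66.8] rot [3.135 0.    1.68 ] F [ 0.5 -0.2  0.5] w 0.7321524292337098
shift [-0.338  0.006  0.018] turn [ 0.002  0.    -0.001]
time: 5.68
tool_pos: [487.1, -125.0, 66.7]
tcp_rot: [3.135, 0.0, 1.679]
contact_force: [-0.3, 0.4, 1.3]
grip_width: 0.3
finger_force: 0.0
t 5.68 a,l,z [171.1 -70.6  66.7] rot [3.135 0.    1.679] F [-0.3  0.4  1.3] w 0.3291903088917406
shift [2.661 0.085 0.016] turn [ 0.002  0.    -0.001]
```

View pics/s2.png

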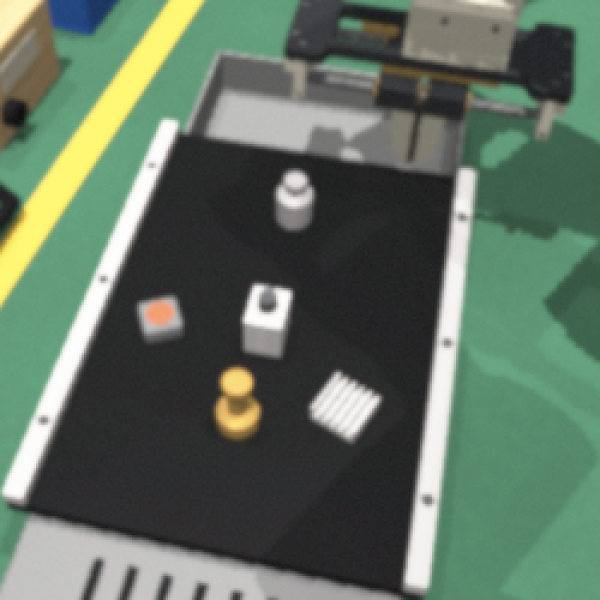

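The terminal has left the plate and the standing pieces have not moved. I raise the tool and go back behind the heat sink.

```bash
python3 -m handwheel '0 0.03 -0.3 0.002 0 0 -1; 0.2 0.09 -0.5 0.002 0 0 -1; 0.5 0.09 -0.5 0.002 0 0 -1; 0.8 0.09 -0.5 0.002 0 0 -1; 1 0.09 -0.5 0.002 0 0 -1'; python3 -m handwheel '0.33 0 0 0 0 0 -1; 0.66 0 0 0 0 0 -1; 1 0 0 0 0 0 -1; 1 0 0 0 0 0 -1'; python3 -m handwheel '0.3 0 0 0 0 0 -1; 0.6 0 0 0 0 0 -1; 0.68 0 0 0 0 0 -1; 0.68 0 0 0 0 0 -1'; python3 go.py -97 -61 65
python3 - <<'E'
from h import *
s=viewer.capture("top"); 
for n in ("terminal_mid","heatsink_mid"):
  for d in viewer.recognise(n,s)[:2]: print(n,d, ray(s,d["centre"],12 if n[0]=="t" else 66))
E
```

```text
time: 6.15
tool_pos: [484.0, -21.1, 117.1]
tcp_rot: [3.141, -0.001, 1.681]
contact_force: [-0.0, 0.6, -0.3]
grip_width: 0.5
finger_force: 0.0
time: 6.48
tool_pos: [472.1, 80.9, 116.8]
tcp_rot: [-3.141, -0.002, 1.685]
contact_force: [-0.4, 0.0, 0.2]
grip_width: 0.4
finger_force: 0.0
time: 6.82
tool_pos: [465.7, 145.0, 116.7]
tcp_rot: [-3.141, -0.0, 1.684]
contact_force: [-1.1, -0.6, 0.2]
grip_width: 0.4
finger_force: 0.0
t 6.82 a,l,z [-99.5 -61.5 116.7] rot [-3.141 -0.     1.684] F [-1.1 -0.6  0.2] w 0.43023968366163595
shift [-0.025  0.005  0.517] turn [-0. -0.  0.]
terminal_mid {'centre': [352.4, 259.4], 'score': 0.66} [ 476.34521701 -149.26621752   12.        ]
heatsink_mid {'centre': [236.3, 257.6], 'score': 0.69} [475.61875208 102.8185638   66.        ]
heatsink_mid {'centre': [367.3, 220.6], 'score': 0.21} [ 559.95494129 -168.54036817   66.        ]
```

```bash
python3 -m handwheel '0 0 0.15 0 0 0 -1; 0 0 0.35 0 0 0 -1; 0 0 0.5 0 0 0 -1; 0 0 0.51 0 0 0 -1;0 0 0.51 0 0 0 -1; -0.05 0 0.51 0 0 0 -1; -0.12 0 0.51 0 0 0 -1; -0.2 0 0.51 0 0 0 -1'; python3 go.py 171 -61 65
python3 -m handwheel '-0.09 0 0 0 0 0 -1; -0.18 0 0 0 0 0 -1; -0.27 0 0 0 0 0 -1; -0.36 0 0 0 0 0 -1; -0.45 0 0 0 0 0 -1; -0.54 0 0 0 0 0 -1; -0.63 0 0 0 0 0 -1; -0.72 0 0 0 0 0 -1'; python3 go.py 171 -61 65
python3 - <<'E'
from h import *
s=viewer.capture("side"); cv2.imwrite("pics/s3.png",cv2.resize(s["frame"][110:360,170:420,::-1],(600,600),interpolation=3))
E
```

```text
time: 7.63
tool_pos: [469.0, 122.8, 66.6]
tcp_rot: [3.14, 0.0, 1.681]
contact_force: [0.2, 0.8, 0.1]
grip_width: 0.5
finger_force: 0.1
t 7.63 a,l,z [-77.1 -60.7  66.6] rot [3.14  0.    1.681] F [0.2 0.8 0.1] w 0.4716543323437464
shift [-2.481  0.003  0.017] turn [ 0.001  0.    -0.001]
time: 8.3
tool_pos: [476.4, 51.0, 65.8]
tcp_rot: [3.142, 0.0, 1.68]
contact_force: [-0.4, 1.0, 0.4]
grip_width: 0.4
finger_force: 0.2
t 8.3 a,l,z [ -5.  -61.4  65.8] rot [3.142 0.    1.68 ] F [-0.4  1.   0.4] w 0.3923969044606256
shift [-1.76   0.01   0.008] turn [ 0.     0.    -0.001]
```

View pics/s3.png

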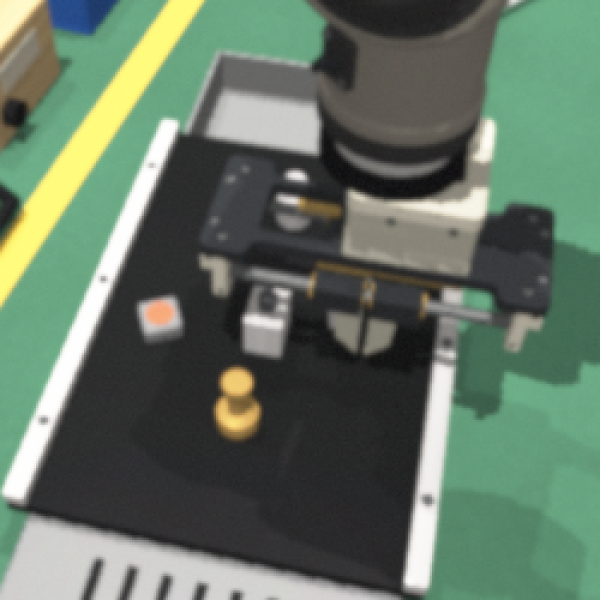

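The heat sink is hidden ahead of the fingers at (360,330). It has not slipped out behind, and the clamp has not moved. I continue the sweep.

```bash
python3 -m handwheel '-0.09 0 0 0 0 0 -1; -0.18 0 0 0 0 0 -1; -0.27 0 0 0 0 0 -1; -0.36 0 0 0 0 0 -1; -0.45 0 0 0 0 0 -1; -0.54 0 0 0 0 0 -1; -0.63 0 0 0 0 0 -1; -0.72 0 0 0 0 0 -1'; python3 -m handwheel '-0.09 0 0 0 0 0 -1; -0.18 0 0 0 0 0 -1; -0.27 0 0 0 0 0 -1; -0.36 0 0 0 0 0 -1; -0.45 0 0 0 0 0 -1; -0.54 0 0 0 0 0 -1; -0.63 0 0 0 0 0 -1; -0.72 0 0 0 0 0 -1'; python3 go.py 173 -61 65;python3 -m handwheel '-0.09 0 0 0 0 0 -1; -0.18 0 0 0 0 0 -1; -0.27 0 0 0 0 0 -1; -0.3 0 0 0 0 0 -1; -0.3 0 0 0 0 0 -1; -0.3 0 0 0 0 0 -1'; python3 go.py -60 70 110;  python3 - <<'E'
from h import *
s=viewer.capture("side"); cv2.imwrite("pics/s4.png",cv2.resize(s["frame"][110:360,170:420,::-1],(600,600),interpolation=3))
E
```

```text
time: 9.02
tool_pos: [484.2, -20.6, 65.7]
tcp_rot: [-3.142, 0.0, 1.68]
contact_force: [0.0, 0.4, 0.7]
grip_width: 0.5
finger_force: 0.1
time: 9.68
tool_pos: [492.2, -92.1, 65.8]
tcp_rot: [3.142, 0.0, 1.681]
contact_force: [-0.1, -0.2, 0.7]
grip_width: 0.5
finger_force: 0.0
t 9.68 a,l,z [139.  -61.8  65.8] rot [3.142 0.    1.681] F [-0.1 -0.2  0.7] w 0.45149488842875624
shift [-0.34   0.01   0.008] turn [ 0.     0.    -0.001]
time: 10.18
tool_pos: [495.2, -121.0, 65.7]
tcp_rot: [-3.141, -0.0, 1.68]
contact_force: [-0.6, 0.8, -0.9]
grip_width: 0.5
finger_force: 0.0
t 10.18 a,l,z [168.1 -62.1  65.7] rot [-3.141 -0.     1.68 ] F [-0.6  0.8 -0.9] w 0.5173096188553906
shift [ 2.286  1.313 -0.443] turn [-0.    -0.    -0.001]
```

View pics/s4.png

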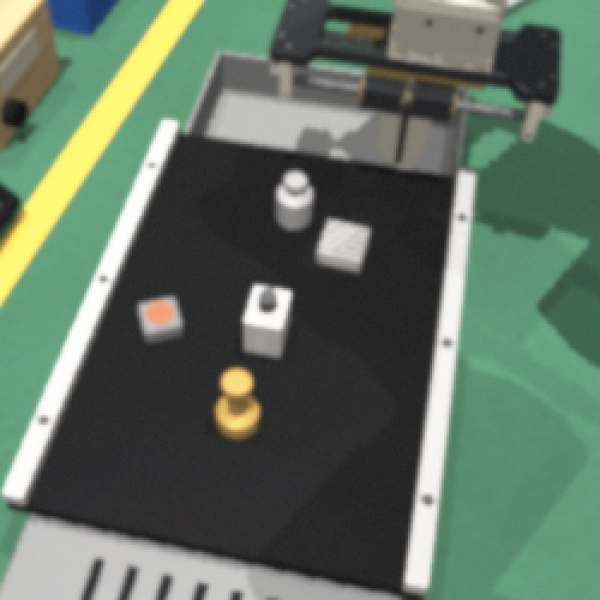

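The heat sink slipped off the inner side of the rounded tips and now lies near the weight at crop (343,243). For the next push I will open the fingers a little so they touch at two points. First I measure again.

```bash
cat > loc.py <<'E'
from h import *
C=np.array([538.,53.]);e=np.array([.1125,-.9936]);n=np.array([.9936,.1125])
for k in("top","side"):
  im=viewer.capture(k)
  for m in("heatsink_mid","weight","inductor_mid"):
    for d in viewer.cut_out(m,im)[:1]:
        px=cv2.findNonZero(d["pixels"].astype(np.uint8))[:,0].astype(float)
        w=ray(im,d["centre"],H[m])[:2]-C; h=np.array([ray(im,u,H[m])[:2]-C for u in px])@np.array([e,n]).T
        print(k,m,round(d["score"],2),"a,l",np.round([w@e,w@n],1),"ext",np.round(h.min(0)),np.round(h.max(0)))
E
python3 loc.py
```

```text
top heatsink_mid 0.53 a,l [ 66.  -35.7] ext [ 54. -50.] [ 85. -19.]
top weight 0.58 a,l [95.6  4.8] ext [80. -8.] [105.  17.]
top inductor_mid 0.59 a,l [233.5  62. ] ext [159.  -2.] [278. 108.]
side heatsink_mid 0.84 a,l [ 78.5 -40.2] ext [ 51. -51.] [ 89. -21.]
side weight 0.74 a,l [98.3  4.4] ext [ 67. -12.] [121.  16.]
side inductor_mid 0.74 a,l [-19.9  68.6] ext [-37.  50.] [-0. 82.]
```

```bash
python3 -m handwheel '0 0 -0.3 0 0 0 -1; 0 0 -0.52 0 0 0 -1; 0.3 0.2 -0.52 0 0 0 -1; 0.6 0.4 -0.52 0 0 0 -1; 0.9 0.6 -0.52 0 0 0 -1;1 0.72 -0.52 0 0 0 -1;1 0.72 -0.52 0 0 0 -1'; python3 -m handwheel '0.08 0 0 0 0 0 -1;0.08 0 0 0 0 0 -1'; python3 go.py 60 10 65
```

```text
time: 11.22
tool_pos: [557.6, -10.9, 117.8]
tcp_rot: [3.14, -0.0, 1.684]
contact_force: [-0.5, -0.6, 0.1]
grip_width: 0.3
finger_force: 0.0
time: 11.38
tool_pos: [554.1, -5.2, 117.4]
tcp_rot: [-3.14, -0.0, 1.681]
contact_force: [0.3, 1.0, 0.3]
grip_width: 0.0
finger_force: 0.0
t 11.38 a,l,z [ 59.6   9.5 117.4] rot [-3.14  -0.     1.681] F [0.3 1.  0.3] w 0.01582407076359925
shift [-0.004  0.006  0.524] turn [-0.    -0.    -0.001]
```

```bash
python3 -m handwheel '0 0 0.2 0 0 0 -1; 0 0 0.4 0 0 0 -1; 0 0 0.53 0 0 0 -1; 0 0 0.53 0 0 0 -1; 0 -0.06 0.53 0 0 0 -1; 0 -0.13 0.53 0 0 0 -1; 0 -0.2 0.53 0 0 0 -1; 0 -0.26 0.53 0 0 0 -1'; python3 -m handwheel '0 -0.06 0 0 0 0 -1; 0 -0.11 0 0 0 0 -1; 0 -0.11 0 0 0 0 -1; 0 0.1 0 0 0 0 -1; 0 0.1 -0.3 0 0 0 -1; 0.1 0.1 -0.5 0 0 0 -1; 0.4 0.1 -0.5 0 0 0 -1; 0.4 0.1 -0.5 0 0 0 -1'; python3 go.py 20 -62 65; python3 loc.py
```

```text
time: 12.05
tool_pos: [528.7, -8.9, 65.7]
tcp_rot: [3.14, 0.001, 1.68]
contact_force: [0.6, 0.3, -0.1]
grip_width: 0.5
finger_force: 0.3
time: 12.72
tool_pos: [534.8, 35.4, 115.8]
tcp_rot: [3.14, -0.001, 1.682]
contact_force: [-0.5, 2.2, 0.1]
grip_width: 0.2
finger_force: 0.0
t 12.72 a,l,z [ 17.1  -5.2 115.8] rot [ 3.140e+00 -1.000e-03  1.682e+00] F [-0.5  2.2  0.1] w 0.21939646034472962
shift [-0.031 -0.569  0.507] turn [ 0.001 -0.    -0.001]
side heatsink_mid 0.67 a,l [ 65.9 -57.3] ext [ 50. -69.] [ 92. -39.]
side inductor_mid 0.84 a,l [-19.4  67. ] ext [-39.  50.] [-0. 84.]
```

```bash
python3 -m handwheel '-0.03 -0.2 0 0 0 0 -0.7; -0.06 -0.4 0 0 0 0 -0.7; -0.06 -0.52 0 0 0 0 -0.7; -0.06 -0.52 0.2 0 0 0 -0.7; -0.06 -0.52 0.4 0 0 0 -0.7; -0.06 -0.52 0.52 0 0 0 -0.7; -0.06 -0.52 0.52 0 0 0 -0.7'; python3 go.py 80 -57 64;  python3 - <<'E'
from h import *
s=viewer.capture("side"); cv2.imwrite("pics/s5.png",cv2.resize(s["frame"][110:360,170:420,::-1],(600,600),interpolation=3))
E
```

```text
time: 13.7
tool_pos: [482.9, 20.2, 61.1]
tcp_rot: [-3.139, -0.0, 1.68]
contact_force: [-1.2, 0.4, 0.1]
grip_width: 13.6
finger_force: 0.0
t 13.7 a,l,z [ 26.4 -58.4  61.1] rot [-3.139 -0.     1.68 ] F [-1.2  0.4  0.1] w 13.596219582631814
shift [-0.536  0.016 -0.029] turn [-0.001 -0.    -0.001]
```

View pics/s5.png

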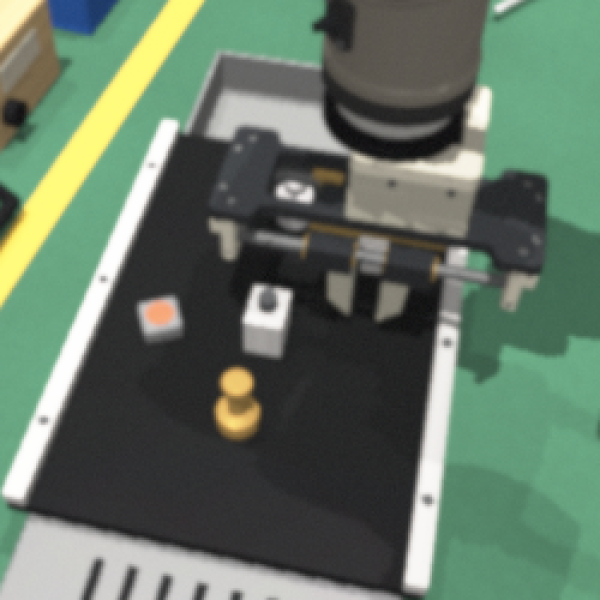

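The finger tips taper to their inner edges, which explains the slip. I open a bit wider and raise the tool 3 mm.

```bash
python3 -m handwheel '0 0.01 -0.03 0 0 0 -0.6; -0.04 0.01 -0.03 0 0 0 -0.6; -0.1 0.01 -0.03 0 0 0 -0.6; -0.16 0.01 -0.03 0 0 0 -0.6; -0.22 0.01 -0.03 0 0 0 -0.6; -0.28 0.01 -0.03 0 0 0 -0.6; -0.34 0.01 -0.03 0 0 0 -0.6; -0.4 0.01 -0.03 0 0 0 -0.6'; python3 -m handwheel '-0.07 0 0 0 0 0 -0.6; -0.14 0 0 0 0 0 -0.6; -0.21 0 0 0 0 0 -0.6; -0.28 0 0 0 0 0 -0.6; -0.35 0 0 0 0 0 -0.6; -0.42 0 0 0 0 0 -0.6; -0.49 0 0 0 0 0 -0.6; -0.56 0 0 0 0 0 -0.6'; python3 go.py 172 -57 64; python3 -m handwheel '-0.07 0 0 0 0 0 -0.6; -0.14 0 0 0 0 0 -0.6; -0.21 0 0 0 0 0 -0.6; -0.28 0 0 0 0 0 -0.6; -0.35 0 0 0 0 0 -0.6; -0.42 0 0 0 0 0 -0.6; -0.48 0 0 0 0 0 -0.6; -0.48 0 0 0 0 0 -0.6'; python3 go.py -65 68 64; python3 loc.py;  python3 - <<'E'
from h import *
s=viewer.capture("side"); cv2.imwrite("pics/s6.png",cv2.resize(s["frame"][110:360,170:420,::-1],(600,600),interpolation=3))
E
```

```text
time: 14.42
tool_pos: [489.2, -19.8, 65.8]
tcp_rot: [3.142, 0.0, 1.68]
contact_force: [-0.2, 0.1, -0.1]
grip_width: 18.6
finger_force: 0.2
time: 15.08
tool_pos: [495.3, -75.4, 65.7]
tcp_rot: [-3.142, 0.0, 1.681]
contact_force: [-0.1, 0.2, 0.1]
grip_width: 18.6
finger_force: 0.2
t 15.08 a,l,z [122.8 -56.8  65.7] rot [-3.142  0.     1.681] F [-0.1  0.2  0.1] w 18.64185164063488
shift [-0.492 -0.     0.017] turn [-0.     0.    -0.001]
time: 15.75
tool_pos: [500.8, -123.7, 65.8]
tcp_rot: [3.141, 0.001, 1.68]
contact_force: [0.0, -0.5, 0.6]
grip_width: 18.6
finger_force: 0.0
t 15.75 a,l,z [171.3 -56.8  65.8] rot [3.141e+00 1.000e-03 1.680e+00] F [ 0.  -0.5  0.6] w 18.600335296508582
shift [2.368 1.239 0.017] turn [ 0.     0.    -0.001]
top weight 0.62 a,l [-11.9   4.9] ext [-29. -11.] [ 2. 14.]
top inductor_mid 0.68 a,l [-17.7  71.1] ext [-36.  55.] [-6. 86.]
side weight 0.68 a,l [91.1  5.5] ext [ 67. -12.] [121.  16.]
side inductor_mid 0.67 a,l [-21.   69.8] ext [-39.  50.] [-0. 83.]
```

View pics/s6.png

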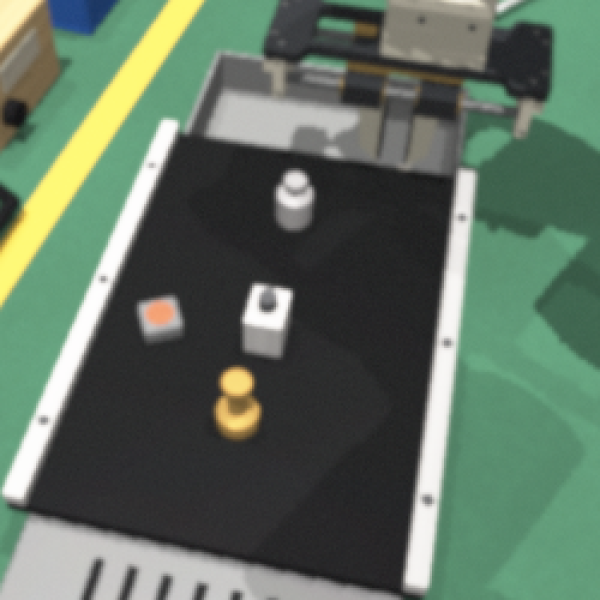

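The heat sink is off the plate and the post, clamp and weight have not moved. Next is the inductor at a≈−19, l≈69.

```bash
python3 -m handwheel '0 0 -0.3 0 0 0 -0.7; 0 0 -0.54 0 0 0 -0.7; 0.3 0.2 -0.54 0 0 0 -0.7; 0.6 0.4 -0.54 0 0 0 -0.7; 0.9 0.6 -0.54 0 0 0 -0.7;1 0.7 -0.54 0 0 0 -0.7;1 0.7 -0.54 0 0 0 -0.7'; python3 -m handwheel '0.3 0.18 0 0 0 0 -0.7;0.6 0.36 0 0 0 0 -0.7; 0.9 0.54 0 0 0 0 -0.7; 1 0.56 0 0 0 0 -0.7; 1 0.56 0 0 0 0 -0.7'; python3 -m handwheel '0.27 0 0 0 0 0 -0.7; 0.27 0 0 0 0 0 -0.7;0.27 0 0 0 0 0 -0.7'; python3 go.py -56 69 65; python3 loc.py
```

```text
time: 16.78
tool_pos: [560.5, -12.7, 119.7]
tcp_rot: [3.14, -0.0, 1.684]
contact_force: [-1.2, -0.1, 0.2]
grip_width: 13.4
finger_force: 0.0
time: 17.2
tool_pos: [603.6, 91.6, 119.2]
tcp_rot: [-3.141, -0.0, 1.683]
contact_force: [-0.8, 0.9, 1.0]
grip_width: 14.0
finger_force: 0.0
time: 17.45
tool_pos: [600.1, 115.9, 119.6]
tcp_rot: [-3.14, 0.001, 1.681]
contact_force: [0.9, -1.2, -0.4]
grip_width: 13.9
finger_force: 0.0
t 17.45 a,l,z [-55.5  68.8 119.6] rot [-3.140e+00  1.000e-03  1.681e+00] F [ 0.9 -1.2 -0.4] w 13.90283794876433
shift [0.006 0.003 0.546] turn [-0.     0.    -0.001]
top heatsink_mid 0.45 a,l [170.9 -55.5] ext [160. -69.] [186. -39.]
top weight 0.54 a,l [94.4 -2.3] ext [80. -6.] [106.  17.]
side inductor_mid 0.67 a,l [-22.2  62.4] ext [-37.  50.] [-3. 72.]
```

```bash
python3 -m handwheel '0 0 0.2 0 0 0 -0.7; 0 0 0.4 0 0 0 -0.7; 0 0 0.53 0 0 0 -0.7; 0 0 0.53 0 0 0 -0.7; -0.06 0 0.53 0 0 0 -0.7; -0.12 0 0.53 0 0 0 -0.7; -0.18 0 0.53 0 0 0 -0.7; -0.24 0 0.53 0 0 0 -0.7'; python3 go.py; python3 -m handwheel '-0.07 0 0 0 0 0 -0.7; -0.14 0 0 0 0 0 -0.7; -0.21 0 0 0 0 0 -0.7; -0.28 0 0 0 0 0 -0.7; -0.35 0 0 0 0 0 -0.7; -0.42 0 0 0 0 0 -0.7; -0.49 0 0 0 0 0 -0.7; -0.56 0 0 0 0 0 -0.7'; python3 go.py 172 69 65
python3 - <<'E'
from h import *
s=viewer.capture("side"); t=viewer.capture("top")
f=lambda i,x,y: cv2.resize(i["frame"][y:y+150,x:x+150,::-1],(400,400),interpolation=3)
cv2.imwrite("pics/s7.png",np.hstack([f(s,200,140),f(t,260,150)]))
E
```

```text
time: 18.52
tool_pos: [604.3, 92.3, 67.9]
tcp_rot: [3.14, 0.0, 1.68]
contact_force: [1.0, 0.2, 0.8]
grip_width: 13.8
finger_force: 0.1
t 18.52 a,l,z [-31.6  70.3  67.9] rot [3.14 0.   1.68] F [1.  0.2 0.8] w 13.821041140296508
time: 19.18
tool_pos: [609.7, 36.8, 66.7]
tcp_rot: [-3.142, 0.0, 1.681]
contact_force: [-0.2, -0.4, 1.1]
grip_width: 13.8
finger_force: 0.2
t 19.18 a,l,z [24.2 69.4 66.7] rot [-3.142  0.     1.681] F [-0.2 -0.4  1.1] w 13.752872415315007
shift [-1.478 -0.     0.017] turn [-0.     0.    -0.001]
```

View pics/s7.png

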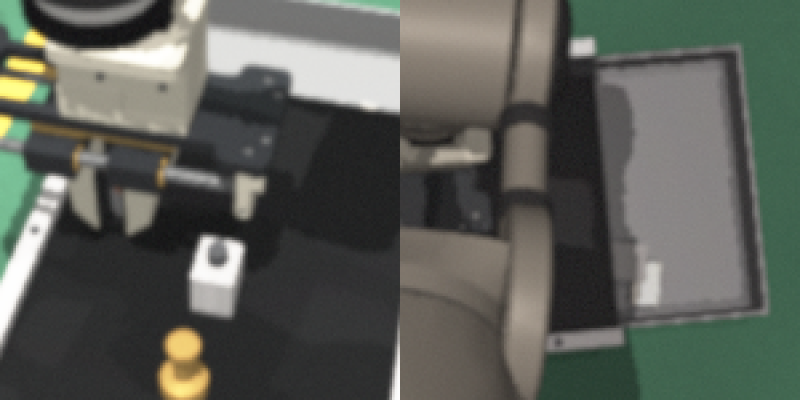

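In the top view the terminal (648,282) and the heat sink (about 625,262) lie in the bin. In the side view the inductor shows between the fingers (118,210). I continue the sweep.

```bash
python3 -m handwheel '-0.07 0 0.01 0 0 0 -0.7; -0.14 0 0.01 0 0 0 -0.7; -0.21 0 0.01 0 0 0 -0.7; -0.28 0 0.01 0 0 0 -0.7; -0.35 0 0.01 0 0 0 -0.7; -0.42 0 0.01 0 0 0 -0.7; -0.49 0 0.01 0 0 0 -0.7; -0.56 0 0.01 0 0 0 -0.7';  python3 -m handwheel '-0.07 0 0 0 0 0 -0.7; -0.14 0 0 0 0 0 -0.7; -0.21 0 0 0 0 0 -0.7; -0.28 0 0 0 0 0 -0.7; -0.35 0 0 0 0 0 -0.7; -0.42 0 0 0 0 0 -0.7; -0.49 0 0 0 0 0 -0.7; -0.56 0 0 0 0 0 -0.7'; python3 -m handwheel '-0.07 0 0 0 0 0 -0.7; -0.14 0 0 0 0 0 -0.7; -0.21 0 0 0 0 0 -0.7; -0.28 0 0 0 0 0 -0.7; -0.35 0 0 0 0 0 -0.7; -0.37 0 0 0 0 0 -0.7; -0.37 0 0 0 0 0 -0.7; -0.37 0 -0.3 0 0 0 -0.7'; python3 -m handwheel '0 0 -0.3 0 0 0 -0.7; 0 0 -0.6 0 0 0 -0.7; 0 0 -0.9 0 0 0 -0.7; 0.3 -0.3 -1 0 0 0 -0.7; 0.6 -0.6 -1 0 0 0 -0.7; 0.9 -0.9 -1 0 0 0 -0.7; 1 -1 -1 0 0 0 -0.7; 1 -1 -1 0 0 0 -0.7'; python3 go.py;  python3 - <<'E'
from h import *
s=viewer.capture("side"); t=viewer.capture("top")
f=lambda i,x,y: cv2.resize(i["frame"][y:y+170,x:x+170,::-1],(400,400),interpolation=3)
cv2.imwrite("pics/s8.png",np.hstack([f(s,200,130),f(t,240,150)]))
for k in(s,t):
  for m in ("heatsink_mid","terminal_mid","inductor_mid"):
    print(m,[(round(d["score"],2),np.round(d["centre"])) for d in viewer.recognise(m,k)])
E
```

```text
time: 19.95
tool_pos: [615.9, -19.0, 65.7]
tcp_rot: [-3.142, 0.0, 1.68]
contact_force: [-0.4, -0.6, 0.3]
grip_width: 13.4
finger_force: 0.1
time: 20.62
tool_pos: [622.0, -74.5, 65.8]
tcp_rot: [3.142, 0.0, 1.681]
contact_force: [-0.7, -0.0, -0.1]
grip_width: 13.6
finger_force: 0.1
time: 21.28
tool_pos: [622.4, -109.7, 90.3]
tcp_rot: [-3.131, -0.005, 1.68]
contact_force: [-0.3, -0.6, -0.8]
grip_width: 13.9
finger_force: 0.0
time: 21.95
tool_pos: [512.5, -19.3, 196.3]
tcp_rot: [-3.14, -0.001, 1.683]
contact_force: [0.7, -0.0, 1.3]
grip_width: 13.6
finger_force: 0.0
t 21.95 a,l,z [ 69.  -33.4 196.3] rot [-3.140e+00 -1.000e-03  1.683e+00] F [ 0.7 -0.   1.3] w 13.575268469544762
heatsink_mid []
terminal_mid []
inductor_mid [(0.32, array([305., 157.]))]
heatsink_mid []
terminal_mid []
inductor_mid [(0.62, array([346., 188.]))]
```

View pics/s8.png

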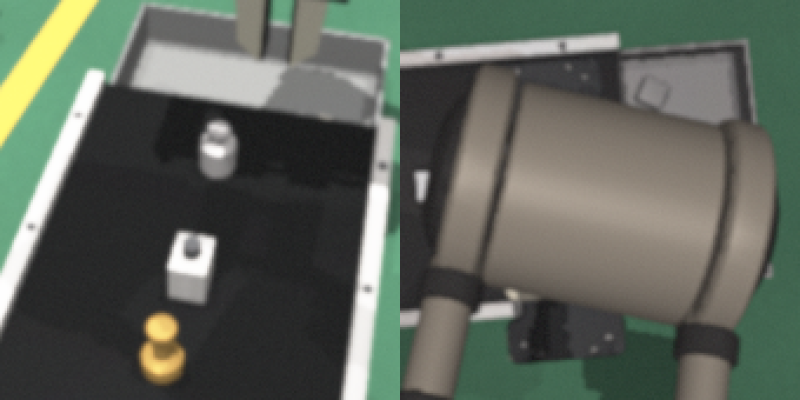

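The plate is clear: only the weight, clamp and post remain on it, and the inductor lies in the bin at top-view (653,92). I move the arm aside and check the bin by measurement.

```bash
python3 -m handwheel '0.3 0 -0.3 0 0 0 -0.7; 0.6 0 -0.3 0 0 0 -0.7; 0.9 0 -0.3 0 0 0 -0.7; 1 0 -0.3 0 0 0 -0.7; 1 0 -0.3 0 0 0 -0.7'; python3 -m handwheel '0.3 0 0 0 0 0 -0.7; 0.6 0 0 0 0 0 -0.7; 0.9 0 0 0 0 0 -0.7; 1 0 0 0 0 0 -0.7; 1 0 0 0 0 0 -0.7'
python3 - <<'E'
from h import *
C=np.array([538.,53.]);e=np.array([.1125,-.9936]);n=np.array([.9936,.1125])
for k in("top","side"):
  im=viewer.capture(k); save(im,k+"9")
  for m in("heatsink_mid","terminal_mid","inductor_mid"):
    for d in viewer.cut_out(m,im)[:2]:
        px=cv2.findNonZero(d["pixels"].astype(np.uint8))[:,0].astype(float)
        h=(np.array([ray(im,u,12)[:2] for u in px])-C)@np.array([e,n]).T
        print(k,m,round(d["score"],2),np.round(d["centre"]),"bin x,y",np.round([h.mean(0)[1],h.mean(0)[0]-210]),"ext",np.round(h.min(0)),np.round(h.max(0)))
E
```

```text
time: 22.77
tool_pos: [504.6, 78.9, 225.6]
tcp_rot: [-3.141, -0.0, 1.683]
contact_force: [-0.2, 0.7, -0.5]
grip_width: 14.0
finger_force: 0.0
time: 23.18
tool_pos: [493.9, 177.3, 225.3]
tcp_rot: [-3.141, 0.0, 1.683]
contact_force: [-1.1, -1.0, -0.2]
grip_width: 13.8
finger_force: 0.0
top heatsink_mid 0.61 [344. 250.] bin x,y [-56. -28.] ext [169. -72.] [197. -41.]
top terminal_mid 0.54 [354. 259.] bin x,y [-79. -17.] ext [179. -92.] [204. -61.]
top inductor_mid 0.7 [348. 188.] bin x,y [ 75. -14.] ext [183.  59.] [209.  90.]
```

All three parts measure inside the bin, at about x −56, −79 and 75 mm and y −28 to −14 mm. The arm is clear.

```bash
python3 -c "
from plant import bot
print(bot.close_job())"
```

```text
the job is handed in; nothing more can be done
None
```

The heat sink, terminal block and inductor are in the open bin, the post, clamp block and weight looked undisturbed in the last pictures, and the job was handed in at about 23 s; no verdict was returned.

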